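# Set the torque dial and hold the gearbox cover over its threaded holes

### The arm

A 6-joint arm with a two-finger parallel gripper is mounted at the origin on the work surface. World frame = base frame: x ahead of the robot, y to its left, z up, the work surface at z = 0. Lengths are in m, angles in rad, forces in N, time in s.
With the tool pointing down it reaches from about 0.25 to 0.725 m from the base axis. Payload 4 kg.
Tool frame: the origin (TCP) lies midway between the tips of the shut fingers; the grasp point (between the pads) lies grip_point_offset behind it (grip_point_offset is the distance from the TCP to the grasp point, in m); z points along the fingers, y is the line along which they close (so a half turn about z gives the same grasp; the last joint's range is limited). The gripper opens to 85 mm and grips with 20 to 120 N. Pads are 22 mm wide; open, the fingers measure 114 mm over their backs; the gripper's body (76 mm by 85 mm) begins 54 mm behind the grasp point. The pads swing forward as they close: fully open they stand 13 mm farther back than shut.
Start: joints at [-1.287, 0.241, 0.005, 1.335, 0, 1.571], TCP at [0.14, -0.48, 0.231] pointing down, gripper open.
Joint ranges: [-2.72, 2.72], [-1.05, 1.87], [-1.09, 1.28], [-1.99, 2.15], [-1.42, 1.44], [-3.14, 3.14]. Speed limits (rad/s): [2.79, 2.79, 3.14, 3.14, 3.14, 3.14].

### API

Orientations are given as a unit quaternion [x, y, z, w].
In Python, from workcell import * gives the robot as it stands. The module is installed in compiled form; this text tells all that it offers.
- The arm moves only by the tool arm_command, never from a script. Its arguments are lists of equal length, an entry for each row: "slide": the shift along the tool's x, y, z in cm, a list of three; "spin": the turn about the tool's z in degrees. A call has exactly 5 rows; each row is the pose to reach, as a shift and turn from the pose commanded when the call began, along the tool's axes at that moment; what a row does not reach only later rows make up. A row lasts 1/8 s, in which the tool goes at most 62.5 mm and 10.7 degrees, less where a joint would pass 70% of its speed; a pose out of reach is approached as far as the arm can. A call with a gripper value outside its range is refused whole. "jaw" is the finger opening in cm, from 0 to 8.54, set as the call begins (left out, the last holds). The fingers move at their own pace and stop on an object; the grip force is fixed at half the most. Time passes only in rows, so rows that repeat a pose let the fingers close, or fill a call up. It gives the time, the measured TCP pose, the force, the opening and the grip force at its end, in the units of the state.
- get_obs(): the state, without advancing time (a new reading comes with each control period).
- camera(name): name is "scene" or "top" or "wrist"; returns a dict with "pixels" (480x640x3 uint8, red, green, blue), "range_z" (480x640 float32, m along the optical axis (not along the pixel's ray), 0 where there is no reading), "intrinsics" (3x3 intrinsics, pixels), "rvec" (rotation vector, rad) and "tvec" (3), from world to camera coordinates, as OpenCV has them. Camera axes: x right, y down, z forward; pixel columns grow to the right and rows downward; lengths in m; the calibration is good to about 2 mm. A picture is of the moment at which its call begins.
- job_done(): hands the job in; it is judged then, once.
Trained networks look in a picture, given as the dict that the camera call returned (one of the last four; its "shot" number tells which), for a name from the list of things; names that differ only in an ending like _2 or _b are one class to them, and where a whole thing is asked for, a point or a joint stands for the part that bears it (a point fixed in the world has none). Each returns a list of dicts, best first, with "confidence" (0 to 1); they miss things now and then, are a little off and sometimes report something else, mostly with a low value. They report only what shows in the picture. A call takes as long as a camera call.
- recognise(picture, thing): "centre" ([column, row] in pixels, amid what is visible of it).
- landmark_of(picture, thing): "centre" ([column, row] in pixels: a listed point, or the origin of a listed thing).
The state is a dict: "clock": time; "joint_pos": joint angles; "joint_vel": joint speeds; "tau": joint torques, N m; "eef_pos": TCP position; "tool_rot": TCP orientation; "ft_force": force on the tool from outside, world axes, zero at the start; "ft_torque": the same for the moment, N m; "grip_width": finger opening in m; "grasp_force": force on a finger pad.
Only numpy, scipy, OpenCV 4.12 (cv2) and the standard library are available. Lean on these libraries where they do the work, as an engineer would, in place of code of your own. Each camera call takes 0.05 s, during which the arm holds its last target. There are 200 camera calls.

### The job

First turn the knob of the torque controller until its white pointer line stands at the one long thick mark of its scale. Then pick up the loose cover plate by its lug and hold it level over the flange of the gearbox housing in the red fixture, hovering about 15 mm above the flange with its three holes lined up over the three threaded holes, so that a colleague can start the screws; the cover must not touch the housing. Finish while still holding the cover still there: do not set it down or let go, and leave the bush and the screwdriver where they are.

Things in the scene. Friction and masses are not known exactly. Their poses are not given: they have to be found in the camera images.
- dial (a joint): Knob angle in rad on the torque controller. 0 = pointer at the first mark; grows clockwise seen from above; 11 marks 0.471 rad (27 degrees) apart, the last at 4.712. The long thick mark is the middle (sixth) one: 2.356 rad. Starts between 1.0 and 1.9. The knob stays where it is left (light friction, about 0.04 N m).
- dial_grip (a point): Point on the knob's vertical axis at the height to grip, 82 mm above the bench. Black knob: round skirt 54 mm across (52 to 60 mm above the bench) with a bar grip 48 mm long, 14 mm thick, reaching 93 mm above the bench. x axis: along the bar towards the end with the white pointer line; y: across the bar; z up. Turns with the knob.
- controller: Torque controller of the workshop's screwdrivers, fixed: grey box 130 x 130 x 50 mm, knob at the centre of its top. Origin at the centre of its underside on the bench, z up; the long mark points from the knob along its +x, the first mark lies 135 degrees anticlockwise of that seen from above.
- cover: Loose aluminium cover plate lying on the bench, 110 x 90 x 6 mm, about 0.28 kg, with three 12 mm through holes. Origin at the centre of its underside, z up, x along the 110 mm side. Holes at (-43, +30), (-43, -30) and (+43, 0) mm. A solid upright lug stands at its centre: 50 mm long in x, 16 mm thick in y, from 6 to 46 mm above the underside (grip it across y).
- hole0 (a point): Cover's hole at (-43, +30) mm of the cover, at the underside; belongs over thread0.
- hole1 (a point): Cover's hole at (-43, -30) mm of the cover, at the underside; belongs over thread1.
- hole2 (a point): Cover's hole at (+43, 0) mm of the cover, at the underside; belongs over thread2.
- fixture: Fixed red base plate 220 x 180 mm carrying the aluminium gearbox housing; its top flange, 110 x 90 mm with a 44 x 34 mm opening and three 7 mm threaded holes in the cover's pattern, faces up 90 mm above the bench. Origin at bench height below the flange's centre, z up, x along the 110 mm side. A toggle clamp with orange handle, up to 90 mm high, stands on its +x side.
- thread0 (a point): Mouth of the threaded hole at (-43, +30) mm of the fixture, in the flange face, 90 mm above the bench.
- thread1 (a point): Mouth of the threaded hole at (-43, -30) mm of the fixture, in the flange face.
- thread2 (a point): Mouth of the threaded hole at (+43, 0) mm of the fixture, in the flange face.
- bush: Bystander, leave alone: standing black bush with a red collar, 62 mm across, 78 mm high. Origin at the centre of its underside.
- driver: Bystander, leave alone: screwdriver 200 mm long lying on the bench. Origin at its middle, on the bench; x towards the tip.

How it is judged:
On the way, in this order (a step that is already met when the one before it is completed fails the run):
1. the knob's pointer rests at the long mark (value of joint dial between 2.236 and 2.476 rad and velocity of joint dial between -0.1 and 0.1 rad/s), for 0.2 s.
2. the cover is lifted clear of the bench by the gripper (height (world z) of cover above 0.04 m and contact force between the fingers and cover above 1 N), for 0.2 s.
At the end, for the whole second after the job is handed in: The gripper holds the cover still and level (within 0.06 rad), its underside 7 to 25 mm above the flange and not touching it, each of its three holes within 4 mm (horizontally) of its threaded hole; the knob points at the long mark within 0.12 rad (value of joint dial between 2.236 and 2.476 rad and horizontal distance between hole0 and thread0 below 0.004 m and horizontal distance between hole1 and thread1 below 0.004 m and horizontal distance between hole2 and thread2 below 0.004 m and z of cover in the frame of fixture between 0.097 and 0.115 m and angle between cover's own z axis and vertical below 0.06 rad and contact force between the fingers and cover above 1 N and contact force between cover and fixture below 0.1 N and linear speed of cover below 0.015 m/s and angular speed of cover below 0.15 rad/s); the arm keeps its last pose, push and grip.
It fails at once if the cover touches the housing or its fixture (contact force between cover and fixture above 1 N).
It fails at once if the bush or screwdriver is moved more than 20 mm (distance of any of bush, driver from where it was at the start of the episode above 0.02 m).
It also fails if it takes over 51 s, if anything falls off the work surface, if the arm or the gripper's body presses on something with over 40 N, if the wrist force passes 120 N, or if a joint passes its speed limit or range.

## Working session

There is one attempt and no reset: what is moved stays moved. The work goes in short steps, Python scripts to look and compute and a tool call to move; the robot and the scene stay as the last step left them, time stands still between calls to the robot, and variables do not carry over. Pictures are saved under pics/ and viewed, at most 10 in all, crops included, and the job is handed in when it is done.

Besides the shell and the picture viewer there is one more tool, called after "Emit:" as name([rows], argument=value, ...), one row to a line, values as JSON. arm_command: Moves the arm, as the interface text tells. Its arguments: {"type":"object","properties":{"slide":{"type":"array","items":{"type":"array","items":{"type":"number"}}},"spin":{"type":"array","items":{"type":"number"}},"jaw":{"type":"number"}},"required":["slide","spin"]}

```bash
mkdir -p pics
cat > h.py <<'E'
from workcell import *
import numpy as np, cv2
from scipy.spatial.transform import Rotation as R
def world(p,uv,z=None):
    K=p["intrinsics"];Rm=cv2.Rodrigues(np.array(p["rvec"],float))[0];t=np.array(p["tvec"],float).ravel()
    d=Rm.T@np.linalg.inv(K)@np.array([uv[0],uv[1],1.]);o=-Rm.T@t
    if z is None:
        u,v=int(round(uv[0])),int(round(uv[1]));w=p["range_z"][max(v-1,0):v+2,max(u-1,0):u+2];w=w[w>0]
        return o+d*np.median(w) if w.size else o*np.nan
    return o+d*(z-o[2])/d[2]
def proj(p,X): return cv2.projectPoints(np.array(X,float).reshape(-1,3),np.array(p["rvec"],float),np.array(p["tvec"],float),p["intrinsics"],None)[0].reshape(-1,2)
def save(p,n): cv2.imwrite("pics/"+n+".png",p["pixels"][:,:,::-1])
Z=dict(dial_grip=.082,controller=0,cover=0,hole0=0,hole1=0,hole2=0,fixture=0,thread0=.09,thread1=.09,thread2=.09,bush=0,driver=0)
def scan(p,names=Z):
    for n in names:
        for r in landmark_of(p,n)[:2]:
            c=r["centre"];print(n,round(r["confidence"],2),np.round(c,1),"atZ",np.round(world(p,c,Z[n]),4),"rng",np.round(world(p,c),4))
E
python3 - <<'E'
from h import *
o=get_obs();print(o)
for c in("scene","top"):
    p=camera(c);save(p,c+"0");print(c);scan(p)
E
```

```text
{'clock': 0.0, 'joint_pos': array([-1.28698750e+00,  2.41410495e-01,  3.70719215e-03,  1.33516276e+00,
        1.76074867e-05,  1.57081445e+00]), 'joint_vel': array([-5.80380402e-05, -2.56117287e-05, -5.96604300e-04, -1.58200145e-03,
        2.71580967e-04, -6.58900764e-05]), 'tau': array([ 1.62005588e-03, -3.72320545e+01,  2.52407151e+01,  1.69858849e-02,
        1.16766078e-04, -1.03731313e-05]), 'eef_pos': array([ 0.139837  , -0.4793958 ,  0.23040767]), 'tool_rot': array([ 9.89949205e-01,  1.41419590e-01, -1.37653719e-04, -1.02570770e-03]), 'ft_force': array([-1.28200878, -0.38288221,  0.25450807]), 'ft_torque': array([-0.00614854, -0.01035365,  0.02124778]), 'grasp_force': 0.0, 'grip_width': 0.08537560615643568}
scene
dial_grip 0.88 [464.2 364.9] atZ [0.4865 0.3725 0.082 ] rng [0.4923 0.376  0.092 ]
dial_grip 0.45 [296.3 181.6] atZ [ 0.5152 -0.2213  0.082 ] rng [ 0.4789 -0.3041  0.0141]
controller 0.56 [453.4 388.5] atZ [0.4884 0.3718 0.    ] rng [0.5139 0.3875 0.0499]
controller 0.37 [234.7 206.6] atZ [ 0.6598 -0.3009  0.    ] rng [ 0.6629 -0.2879  0.0109]
cover 0.79 [295.6 181.
[... 2334 characters left out ...]
0.5625 -0.0182  0.0879]
thread0 0.73 [319.8 191.7] atZ [ 0.6513 -0.0376  0.09  ] rng [ 0.6509 -0.0376  0.0919]
thread1 0.79 [311.8 228.3] atZ [ 0.5622 -0.0182  0.09  ] rng [ 0.5625 -0.0182  0.0879]
thread1 0.73 [319.8 191.7] atZ [ 0.6513 -0.0376  0.09  ] rng [ 0.6509 -0.0376  0.0919]
thread2 0.79 [311.8 228.3] atZ [ 0.5622 -0.0182  0.09  ] rng [ 0.5625 -0.0182  0.0879]
thread2 0.73 [319.8 191.7] atZ [ 0.6513 -0.0376  0.09  ] rng [ 0.6509 -0.0376  0.0919]
bush 0.98 [422.9 203.2] atZ [ 0.6393 -0.3028  0.    ] rng [ 0.6278 -0.2906  0.0631]
bush 0.59 [157.7 260.2] atZ [0.4935 0.3716 0.    ] rng [0.4883 0.3553 0.0625]
driver 0.93 [191.8 184.7] atZ [0.6881 0.2902 0.    ] rng [0.6858 0.2879 0.011 ]
```

Run:
```python
import cv2,numpy as np
t=cv2.imread("pics/top0.png")
a=cv2.resize(t[160:310,90:290],(800,600),interpolation=cv2.INTER_CUBIC);cv2.imwrite("pics/a.png",a)
b=cv2.resize(t[160:310,270:470],(800,600),interpolation=cv2.INTER_CUBIC);cv2.imwrite("pics/b.png",b)
```

```text
(no output)
```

View pics/a.png

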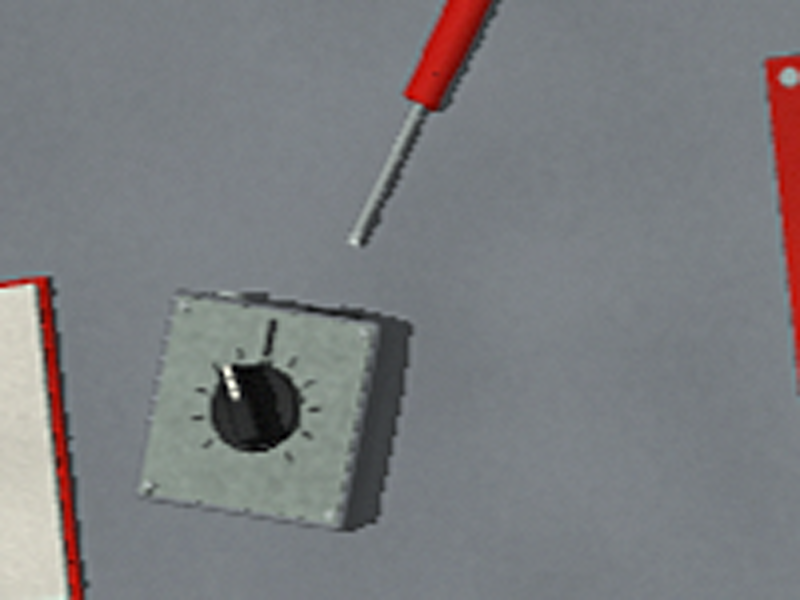

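View pics/b.png

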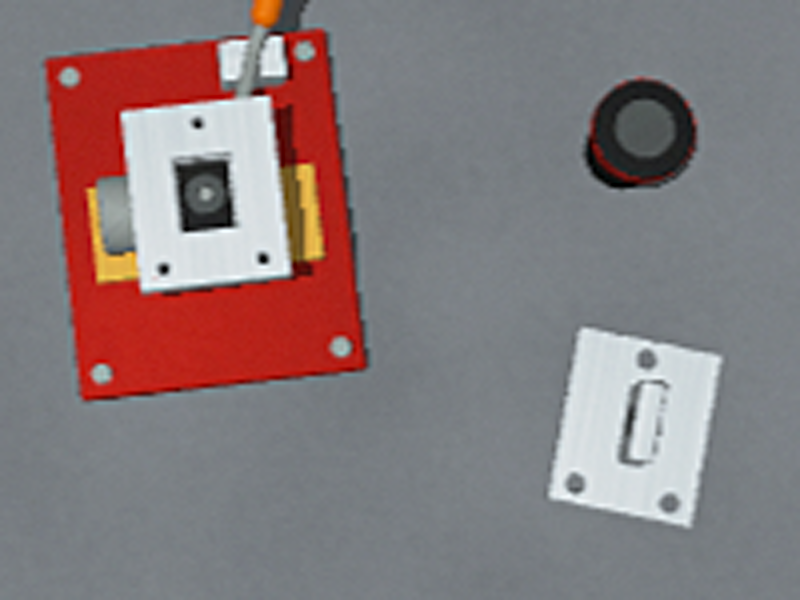

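View pics/scene0.png

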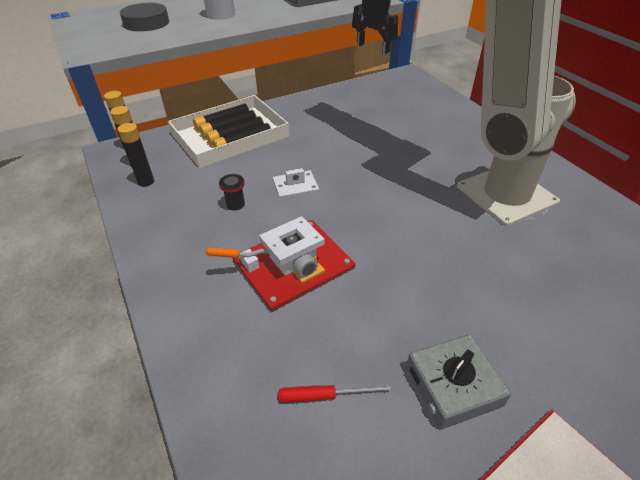

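The top crop shows the knob at (256,408), with its pointer line from (225,368) to (238,395) and the long mark at (270,338), so it needs about 37° clockwise. The second crop shows the flange holes at (197,123), (163,268), (263,258) and the cover holes at (646,358), (574,483), (670,503), which gives cover yaw of about -10° and fixture yaw of about +6.5°. The scene view agrees and shows the path over the bench is clear. I'm moving towards the knob.

Emit:
arm_command([
  [3.7,-4.7,0],
  [7.4,-9.4,0],
  [11.1,-14.1,0],
  [14.8,-18.8,0],
  [18.5,-23.5,0],
], spin=[-2,-4,-6,-8,-10])

```text
clock: 1.92
eef_pos: [0.2522, -0.201, 0.2316]
tool_rot: [0.974, 0.227, 0.001, 0.0]
ft_force: [1.7, 0.2, -0.4]
grip_width: 0.0857
grasp_force: 0.0
```

Emit:
arm_command([
  [4.6,-4.1,0],
  [9.2,-8.2,0],
  [13.8,-12.3,0],
  [18.4,-16.4,0],
  [23,-20.5,0],
], spin=[0,0,0,0,0])

```text
clock: 2.55
eef_pos: [0.3679, 0.0852, 0.2318]
tool_rot: [0.974, 0.228, 0.001, 0.0]
ft_force: [1.6, -0.2, 0.2]
grip_width: 0.0854
grasp_force: 0.0
```

Emit:
arm_command([
  [4.6,-4.1,0],
  [9.2,-8.2,0],
  [13.8,-12.3,0],
  [18.4,-16.4,0],
  [23,-20.5,0],
], spin=[0,0,0,0,0])

```text
clock: 3.18
eef_pos: [0.5, 0.3007, 0.231]
tool_rot: [0.966, 0.26, -0.005, -0.015]
ft_force: [-0.2, 0.3, -0.0]
grip_width: 0.0854
grasp_force: 0.0
```

Run:
```python
from h import *
p=camera("wrist");save(p,"w1");np.savez("w1.npz",**{k:p[k] for k in("pixels","range_z","intrinsics","rvec","tvec")})
scan(p,["dial_grip"]);o=get_obs();print(o["eef_pos"],R.from_quat(o["tool_rot"]).as_matrix()[:,0],o["clock"])
```

```text
dial_grip 0.97 [243.3 191.8] atZ [0.4884 0.3699 0.082 ] rng [0.4916 0.3684 0.0939]
[0.50116042 0.3015141  0.22967067] [ 0.86494521  0.50186537 -0.00096505] 3.275
```

View pics/w1.png

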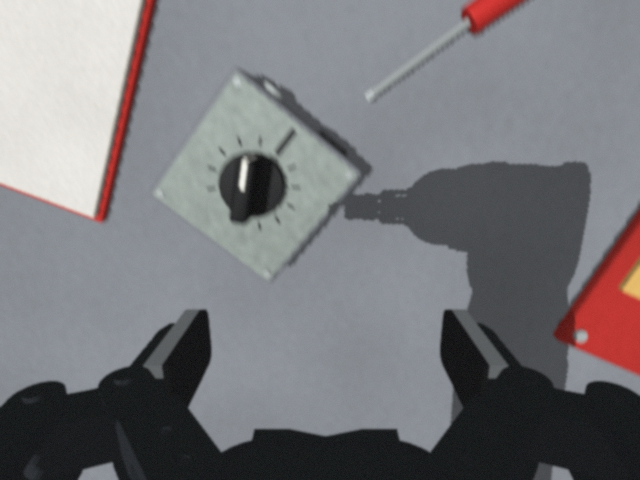

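The wrist picture shows the box corners at (238,72), (360,175), (270,278) and (155,192). The knob centre is near (250,185), the pointer line runs (244,158)-(243,190), and the long mark (293,132)-(280,150).

Run:
```python
from h import *
p=dict(np.load("w1.npz"))
def c(u,z): return world(p,u,z)[:2]
cs=[c(u,.05) for u in[(238,70),(362,175),(270,280),(154,192)]]
print("corners",np.round(cs,4),"centre",np.round(np.mean(cs,0),4),"sides",[round(float(np.linalg.norm(cs[i]-cs[i-1])),4) for i in range(4)])
for i in range(4): d=cs[i]-cs[i-1];print("edge yaw",np.degrees(np.arctan2(d[1],d[0])).round(1))
ang=lambda a,b:np.degrees(np.arctan2(*(b-a)[::-1])).round(1)
print("mark",ang(c((280,151),.05),c((294,131),.05)))
img=p["pixels"].astype(int);m=np.zeros(img.shape[:2],bool);m[140:230,215:292]=1
w=m&(img.min(2)>170)
v,u=np.nonzero(w);P=np.array([c((a,b),.093) for a,b in zip(u,v)]);print(len(P),"ptr mean",P.mean(0))
e=np.linalg.svd(P-P.mean(0))[2][0];print("ptr yaw",np.degrees(np.arctan2(e[1],e[0])))
# bar top from range
v,u=np.nonzero(m);X=np.array([world(p,(a,b)) for a,b in zip(u,v)])
T=X[(X[:,2]>.088)&(X[:,2]<.1)][:,:2]
r=cv2.minAreaRect((T*1000).astype(np.float32));print("bar",len(T),r)
e=np.linalg.svd(T-T.mean(0),full_matrices=False)[2][0];print(T.mean(0),np.degrees(np.arctan2(e[1],e[0])))
d=P.mean(0)-T.mean(0);print("ptr dir",np.degrees(np.arctan2(d[1],d[0])))
```

```text
corners [[0.5619 0.4195]
 [0.5416 0.2958]
 [0.421  0.3177]
 [0.4414 0.4392]] centre [0.4915 0.3681] sides [0.1221, 0.1254, 0.1225, 0.1232]
edge yaw -9.3
edge yaw -99.3
edge yaw 169.7
edge yaw 80.5
mark -6.9
155 ptr mean [0.50230792 0.37438012]
ptr yaw -160.35278896282077
bar 1256 ((488.58416748046875, 368.0145568847656), (48.4409065246582, 14.260902404785156), 18.80611801147461)
[0.48967067 0.36768512] -160.95668790451228
ptr dir 27.91385478272035
```

```bash
cat >> h.py <<'E'
def goto(xyz,yaw):
    o=get_obs();M=R.from_quat(o["tool_rot"]).as_matrix()
    d=M.T@(np.array(xyz)-o["eef_pos"])*100
    psi=np.degrees(np.arctan2(M[1,0],M[0,0]))
    print("slide cm",d.round(2),"spin",round(psi-yaw,1),"psi",psi.round(1),"pos",o["eef_pos"].round(4),"t",o["clock"],"tilt",M[:,2].round(3))
E
python3 - <<'E'
from h import *
print("gpo",grip_point_offset,get_obs()["joint_vel"].round(3));goto([.489,.368,.15],19);goto([.489,.368,.082-grip_point_offset],19)
E
```

```text
gpo 0.0187 [-0.018 -0.057 -0.078  0.028 -0.013 -0.001]
slide cm [ 2.29 -6.1   8.17] spin 11.1 psi 30.1 pos [0.5012 0.3015 0.2297] t 3.275 tilt [-0.017  0.028 -0.999]
slide cm [ 2.3  -5.82 16.83] spin 11.1 psi 30.1 pos [0.5012 0.3015 0.2297] t 3.275 tilt [-0.017  0.028 -0.999]
```

Emit:
arm_command([
  [1,-3,1],
  [2,-5,3],
  [2.3,-6.1,5],
  [2.3,-6.1,7],
  [2.3,-6.1,7],
], spin=[4,8,11,11,11])

```text
clock: 3.9
eef_pos: [0.5278, 0.276, 0.1634]
tool_rot: [0.975, 0.218, -0.016, -0.04]
ft_force: [0.2, -0.4, 0.6]
grip_width: 0.0859
grasp_force: 0.0
```

Run:
```python
from h import *
goto([.489,.368,.15],19);goto([.489,.368,.082-grip_point_offset],19)
```

```text
slide cm [ 0.43 -9.83  2.18] spin 6.2 psi 25.2 pos [0.5278 0.276  0.1634] t 3.9 tilt [-0.049  0.071 -0.996]
slide cm [ 0.55 -9.09 10.81] spin 6.2 psi 25.2 pos [0.5278 0.276  0.1634] t 3.9 tilt [-0.049  0.071 -0.996]
```

Run:
```python
from h import *
o=get_obs();print(o["joint_pos"].round(3),o["joint_vel"].round(3),o["ft_force"],o["tau"].round(2))
```

```text
[0.439 0.475 0.164 1.274 0.085 3.141] [-0.017 -0.006 -0.046 -0.078 -0.011 -0.   ] [ 0.22813296 -0.36687963  0.63894972] [ -0.05 -47.37  24.68   0.05   0.25   0.  ]
```

Joint 6 sits at its limit, so I'll use the half-turned grasp (yaw 199°).

Emit:
arm_command([
  [0,0,0],
  [0,0,0],
  [0,0,0],
  [0,0,0],
  [0,0,0],
], spin=[-10,-20,-30,-40,-50])

```text
clock: 4.53
eef_pos: [0.5287, 0.2779, 0.1659]
tool_rot: [0.789, 0.612, 0.004, -0.043]
ft_force: [-0.1, -0.2, -0.1]
grip_width: 0.0855
grasp_force: 0.0
```

Emit:
arm_command([
  [0,0,0],
  [0,0,0],
  [0,0,0],
  [0,0,0],
  [0,0,0],
], spin=[-10,-20,-30,-40,-50])

```text
clock: 5.15
eef_pos: [0.5286, 0.2779, 0.1659]
tool_rot: [0.456, 0.889, 0.022, -0.037]
ft_force: [0.8, -0.3, 0.7]
grip_width: 0.0854
grasp_force: 0.0
```

Emit:
arm_command([
  [0,0,0],
  [0,0,0],
  [0,0,0],
  [0,0,0],
  [0,0,0],
], spin=[-10,-20,-30,-40,-50])

```text
clock: 5.78
eef_pos: [0.5287, 0.2779, 0.1659]
tool_rot: [0.038, 0.998, 0.035, -0.024]
ft_force: [-0.6, -0.2, -0.1]
grip_width: 0.0854
grasp_force: 0.0
```

Run:
```python
from h import *
goto([.489,.368,.15],199)
o=get_obs();print(o["joint_pos"].round(3),R.from_quat(o["tool_rot"]).as_matrix().round(3))
```

```text
slide cm [4.54 8.54 2.42] spin -23.3 psi 175.7 pos [0.5287 0.2779 0.1659] t 5.775 tilt [-0.045  0.073 -0.996]
[0.441 0.473 0.168 1.275 0.085 0.517] [[-0.996  0.078 -0.045]
 [ 0.075  0.995  0.073]
 [ 0.05   0.069 -0.996]]
```

The tool picked up a 4.9° tilt (j5 = 0.085) when j6 hit its limit. I'll take the tool round to the other j6 limit, which also suits the knob grasp, and use that to take the tilt out.

Emit:
arm_command([
  [0,0,0],
  [0,0,0],
  [0,0,0],
  [0,0,0],
  [0,0,0],
], spin=[-10.5,-21,-31.5,-42,-52.5])

```text
clock: 6.4
eef_pos: [0.5286, 0.2779, 0.1659]
tool_rot: [-0.407, 0.912, 0.042, -0.006]
ft_force: [-0.0, -0.4, 0.2]
grip_width: 0.0857
grasp_force: 0.0
```

Emit:
arm_command([
  [0,0,0],
  [0,0,0],
  [0,0,0],
  [0,0,0],
  [0,0,0],
], spin=[-10.5,-21,-31.5,-42,-52.5])

```text
clock: 7.02
eef_pos: [0.5286, 0.2779, 0.1659]
tool_rot: [0.769, -0.638, -0.041, -0.014]
ft_force: [-1.0, 0.2, 0.1]
grip_width: 0.0854
grasp_force: 0.0
```

Emit:
arm_command([
  [0,0,0],
  [0,0,0],
  [0,0,0],
  [0,0,0],
  [0,0,0],
], spin=[-10.5,-21,-31.5,-42,-52.5])

```text
clock: 7.65
eef_pos: [0.5287, 0.2779, 0.1659]
tool_rot: [0.972, -0.232, -0.03, -0.03]
ft_force: [0.6, -1.3, -0.9]
grip_width: 0.0854
grasp_force: 0.0
```

Emit:
arm_command([
  [0,0,0],
  [0,0,0],
  [0,0,0],
  [0,0,0],
  [0,0,0],
], spin=[-10.5,-21,-31.5,-42,-52])

```text
clock: 8.28
eef_pos: [0.5287, 0.2779, 0.1659]
tool_rot: [0.975, 0.217, -0.014, -0.04]
ft_force: [-0.3, 0.0, 0.3]
grip_width: 0.0853
grasp_force: 0.0
```

Emit:
arm_command([
  [0,0,0],
  [0,0,0],
  [0,0,0],
  [0,0,0],
  [0,0,0],
], spin=[-10,-10,-10,-10,-10])

```text
clock: 8.9
eef_pos: [0.5066, 0.316, 0.1656]
tool_rot: [0.965, 0.263, -0.005, -0.024]
ft_force: [0.4, -1.0, -0.4]
grip_width: 0.0855
grasp_force: 0.0
```

Run:
```python
from h import *
goto([.489,.368,.15],19)
o=get_obs();print(o["joint_pos"].round(3))
```

```text
slide cm [ 1.12 -5.29  1.83] spin 11.4 psi 30.4 pos [0.5066 0.316  0.1656] t 8.9 tilt [-0.023  0.044 -0.999]
[ 0.532  0.463  0.153  1.258  0.05  -3.141]
```

Emit:
arm_command([
  [0,0,0],
  [0,0,0],
  [0,0,0],
  [0,0,0],
  [0,0,0],
], spin=[-7,-14,-14,-14,-14])

```text
clock: 9.52
eef_pos: [0.4647, 0.3688, 0.1655]
tool_rot: [0.944, 0.329, 0.006, -0.001]
ft_force: [-1.0, 0.5, 0.7]
grip_width: 0.0857
grasp_force: 0.0
```

Run:
```python
from h import *
goto([.489,.368,.15],19)
o=get_obs();print(o["joint_pos"].round(3))
```

```text
slide cm [1.83 1.57 1.58] spin 19.4 psi 38.4 pos [0.4647 0.3688 0.1655] t 9.525 tilt [ 0.011  0.006 -1.   ]
[ 6.720e-01  4.490e-01  1.310e-01  1.241e+00 -2.000e-03 -3.141e+00]
```

Emit:
arm_command([
  [0.9,0.8,0],
  [1.8,1.5,0],
  [1.8,1.5,3],
  [1.8,1.5,6],
  [1.8,1.5,8],
], spin=[9.7,19.4,19.4,19.4,19.4])

```text
clock: 10.15
eef_pos: [0.4885, 0.3681, 0.0841]
tool_rot: [0.986, 0.165, 0.005, -0.002]
ft_force: [0.4, 0.6, -0.5]
grip_width: 0.0853
grasp_force: 0.0
```

Run:
```python
from h import *
goto([.489,.368,.065],19)
o=get_obs();print(o["joint_pos"].round(3))
```

```text
slide cm [0.03 0.03 1.91] spin 0.0 psi 19.0 pos [0.4885 0.3681 0.0841] t 10.15 tilt [ 0.009  0.005 -1.   ]
[ 6.460e-01  5.470e-01  6.800e-02  1.082e+00 -1.000e-03 -2.827e+00]
```

Down, then close, then turn by 28.7°.

Emit:
arm_command([
  [0,0,1],
  [0,0,1.9],
  [0,0,1.9],
  [0,0,1.9],
  [0,0,1.9],
], spin=[0,0,0,0,0])

```text
clock: 10.78
eef_pos: [0.4889, 0.3702, 0.0677]
tool_rot: [0.986, 0.166, 0.006, -0.003]
ft_force: [0.1, -0.3, 1.3]
grip_width: 0.085
grasp_force: 0.0
```

Emit:
arm_command([
  [0,0,0],
  [0,0,0],
  [0,0,0],
  [0,0,0],
  [0,0,0],
], spin=[0,0,0,0,0], jaw=0.5)

```text
clock: 11.4
eef_pos: [0.4885, 0.3693, 0.067]
tool_rot: [0.986, 0.166, 0.006, -0.002]
ft_force: [-0.1, -1.9, 2.3]
grip_width: 0.013
grasp_force: 59.5
```

Emit:
arm_command([
  [0,0,0],
  [0,0,0],
  [0,0,0],
  [0,0,0],
  [0,0,0],
], spin=[0,0,0,0,0])

```text
clock: 12.02
eef_pos: [0.4886, 0.3693, 0.067]
tool_rot: [0.986, 0.166, 0.006, -0.002]
ft_force: [0.8, -5.1, 4.5]
grip_width: 0.0128
grasp_force: 59.9
```

Emit:
arm_command([
  [0,0,0],
  [0,0,0],
  [0,0,0],
  [0,0,0],
  [0,0,0],
], spin=[7,14,21,28.7,28.7])

```text
clock: 12.65
eef_pos: [0.4886, 0.3689, 0.067]
tool_rot: [0.996, -0.084, 0.005, -0.003]
ft_force: [-0.3, -5.6, 6.3]
grip_width: 0.0134
grasp_force: 60.0
```

Emit:
arm_command([
  [0,0,0],
  [0,0,0],
  [0,0,0],
  [0,0,0],
  [0,0,0],
], spin=[0,0,0,0,0], jaw=8.5)

```text
clock: 13.28
eef_pos: [0.4884, 0.3699, 0.0668]
tool_rot: [0.997, -0.083, 0.005, -0.004]
ft_force: [-0.8, -1.6, 0.6]
grip_width: 0.0854
grasp_force: 0.0
```

Emit:
arm_command([
  [0,0,-2],
  [0,0,-5],
  [0,0,-9],
  [0,0,-13],
  [0,0,-17],
], spin=[0,0,0,0,0])

```text
clock: 13.9
eef_pos: [0.4865, 0.3686, 0.2382]
tool_rot: [0.996, -0.083, 0.005, -0.004]
ft_force: [1.0, 1.0, -1.1]
grip_width: 0.085
grasp_force: 0.0
```

Run:
```python
from h import *
p=camera("wrist");save(p,"w2");np.savez("w2.npz",**{k:p[k] for k in("pixels","range_z","intrinsics","rvec","tvec")})
goto([.44,.35,.235],-10);print(get_obs()["joint_pos"].round(3),proj(p,[.489,.368,.09]))
```

```text
slide cm [-4.46  2.8   0.86] spin 0.4 psi -9.6 pos [0.4884 0.3701 0.2447] t 13.95 tilt [ 0.019  0.013 -1.   ]
[ 6.490e-01  4.480e-01  3.370e-01  1.437e+00 -1.000e-03 -2.326e+00] [[326.42321326 223.79743414]]
```

View pics/w2.png

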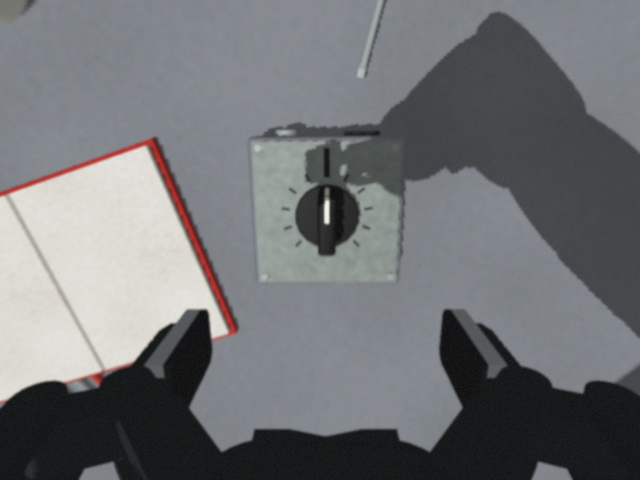

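The picture shows the pointer line (327,188-222) pointing straight at the long mark (326,148-178), so the dial is set. Next I go over the cover, turning the tool half round on the way.

Emit:
arm_command([
  [0.6,3.3,0],
  [1.1,6.6,0],
  [1.7,9.9,0],
  [2.2,13.2,0],
  [2.8,16.6,0],
], spin=[9,18,27,36,45])

```text
clock: 14.58
eef_pos: [0.4865, 0.1993, 0.2357]
tool_rot: [0.888, -0.461, 0.003, -0.005]
ft_force: [-0.2, -1.2, 0.2]
grip_width: 0.0851
grasp_force: 0.0
```

Emit:
arm_command([
  [2.7,1.9,0],
  [5.5,3.9,0],
  [8.2,5.8,0],
  [11,7.8,0],
  [13.7,9.7,0],
], spin=[9,18,27,36,45])

```text
clock: 15.2
eef_pos: [0.487, 0.0314, 0.2347]
tool_rot: [-0.644, 0.765, -0.001, 0.006]
ft_force: [0.1, -0.3, -0.8]
grip_width: 0.0849
grasp_force: 0.0
```

Emit:
arm_command([
  [3.3,-0.6,0],
  [6.6,-1.1,0],
  [9.9,-1.7,0],
  [13.2,-2.2,0],
  [16.6,-2.8,0],
], spin=[9,18,27,36,45])

```text
clock: 15.82
eef_pos: [0.487, -0.1369, 0.2336]
tool_rot: [-0.302, 0.953, 0.001, 0.006]
ft_force: [-0.0, 0.3, -0.1]
grip_width: 0.0847
grasp_force: 0.0
```

Emit:
arm_command([
  [1.9,-2.7,0],
  [3.9,-5.5,0],
  [5.8,-8.2,0],
  [7.8,-11,0],
  [9.7,-13.7,0],
], spin=[9,18,27,36,45])

```text
clock: 16.45
eef_pos: [0.4874, -0.3049, 0.2324]
tool_rot: [0.086, 0.996, 0.004, 0.005]
ft_force: [0.0, 0.4, -0.7]
grip_width: 0.0851
grasp_force: 0.0
```

Run:
```python
from h import *
p=camera("wrist");save(p,"w3");np.savez("w3.npz",**{k:p[k] for k in("pixels","range_z","intrinsics","rvec","tvec")})
Z["hole0"]=.006
scan(p,["cover"])
for r in landmark_of(p,"hole0"): print(r["centre"],round(r["confidence"],2),world(p,r["centre"],.006).round(4))
m=p["range_z"]>0
v,u=np.nonzero(m[::2,::2]);v*=2;u*=2
K=p["intrinsics"];Rm=cv2.Rodrigues(np.array(p["rvec"],float))[0];t=np.array(p["tvec"]).ravel()
z=p["range_z"][v,u];C=np.stack([(u-K[0,2])/K[0,0]*z,(v-K[1,2])/K[1,1]*z,z],1);X=(C-t)@Rm
n=np.linalg.norm(X[:,:2]-[.485,-.305],axis=1)<.09
L=X[n&(X[:,2]>.04)&(X[:,2]<.055)];P=X[n&(X[:,2]>.0035)&(X[:,2]<.012)]
for q in(L,P): print(len(q),q[:,2].mean() if len(q) else 0,cv2.minAreaRect((q[:,:2]*1000).astype(np.float32)) if len(q)>3 else "")
goto([.485,-.305,.2],170);print(get_obs()["joint_pos"].round(3))
```

```text
cover 0.63 [318.4 194.3] atZ [ 0.4809 -0.3093  0.    ] rng [ 0.4726 -0.3074  0.0465]
[285.4, 151.1] 0.8 [ 0.4353 -0.3317  0.006 ]
[312.9, 236.3] 0.8 [ 0.5198 -0.3217  0.006 ]
[352.5, 148.0] 0.56 [ 0.4432 -0.2707  0.006 ]
261 0.04597805546444484 ((479.5110778808594, -311.4880676269531), (15.738670349121094, 48.395408630371094), 79.38687133789062)
2354 0.006431017624698903 ((480.5879821777344, -310.80987548828125), (89.14915466308594, 110.32102966308594), 77.93359375)
slide cm [ 0.24 -0.06  3.19] spin 0.3 psi 170.3 pos [ 0.4872 -0.305   0.2319] t 16.6 tilt [ 0.01   0.007 -1.   ]
[-0.565  0.387  0.21   1.389  0.011 -0.397]
```

View pics/w3.png

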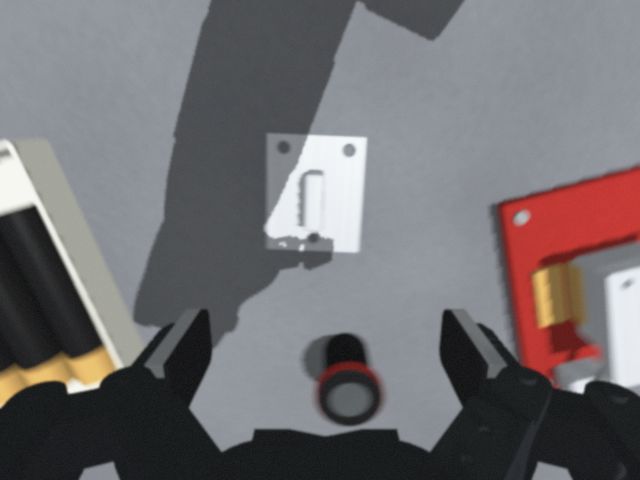

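The picture shows the cover at about (265-367,133-252), its lug at (312,200), and its holes at (284,148), (349,150) and (313,237). The bush is clear of the gripper. I measure the cover centre at (0.480,-0.311) with yaw -11.5°, and the sizes match.

Emit:
arm_command([
  [0.8,-0.9,3],
  [0.8,-0.9,8],
  [0.8,-0.9,13],
  [0.8,-0.9,16],
  [0.8,-0.9,17],
], spin=[1.8,1.8,1.8,1.8,1.8])

```text
clock: 17.23
eef_pos: [0.4786, -0.3082, 0.0603]
tool_rot: [0.098, 0.995, 0.005, 0.003]
ft_force: [0.6, 0.3, 0.5]
grip_width: 0.0849
grasp_force: 0.0
```

Run:
```python
from h import *
goto([.48,-.3112,.014],168.5)
```

```text
slide cm [-0.17 -0.32  4.63] spin 0.3 psi 168.8 pos [ 0.4786 -0.3082  0.0603] t 17.225 tilt [ 0.007  0.009 -1.   ]
```

Emit:
arm_command([
  [-0.2,-0.3,1],
  [-0.2,-0.3,3],
  [-0.2,-0.3,4.3],
  [-0.2,-0.3,4.6],
  [-0.2,-0.3,4.6],
], spin=[0.3,0.3,0.3,0.3,0.3])

```text
clock: 17.85
eef_pos: [0.4821, -0.3135, 0.0168]
tool_rot: [0.102, 0.995, 0.004, 0.005]
ft_force: [0.4, -0.1, 0.0]
grip_width: 0.0853
grasp_force: 0.0
```

Emit:
arm_command([
  [0,0,0],
  [0,0,0],
  [0,0,0],
  [0,0,0],
  [0,0,0],
], spin=[0,0,0,0,0], jaw=0.5)

```text
clock: 18.48
eef_pos: [0.4821, -0.3132, 0.0169]
tool_rot: [0.102, 0.995, 0.004, 0.005]
ft_force: [-0.6, 2.2, 4.2]
grip_width: 0.0151
grasp_force: 59.1
```

Emit:
arm_command([
  [0,0,0],
  [0,0,0],
  [0,0,0],
  [0,0,0],
  [0,0,0],
], spin=[0,0,0,0,0])

```text
clock: 19.1
eef_pos: [0.4821, -0.3132, 0.0168]
tool_rot: [0.102, 0.995, 0.004, 0.005]
ft_force: [-0.6, 1.7, 5.9]
grip_width: 0.0151
grasp_force: 59.4
```

Emit:
arm_command([
  [0,0,-2],
  [0,0,-6],
  [0,0,-11],
  [0,0,-16],
  [0,0,-18],
], spin=[0,0,0,0,0])

```text
clock: 19.73
eef_pos: [0.4806, -0.3153, 0.1989]
tool_rot: [0.102, 0.995, 0.003, 0.006]
ft_force: [0.9, 0.1, -3.7]
grip_width: 0.0153
grasp_force: 58.9
```

Run:
```python
from h import *
def cloud(p):
    v,u=np.mgrid[:480,:640];z=p["range_z"];m=z>0;u,v,z=u[m],v[m],z[m]
    K=p["intrinsics"];Rm=cv2.Rodrigues(np.array(p["rvec"],float))[0];t=np.array(p["tvec"],float).ravel()
    return (np.stack([(u-K[0,2])/K[0,0]*z,(v-K[1,2])/K[1,1]*z,z],1)-t)@Rm
for c in("top","scene","wrist"):
    p=camera(c)
    if c=="scene": save(p,"s4")
    if c=="wrist": save(p,"w4")
    X=cloud(p)
    if c!="wrist":
        n=(np.linalg.norm(X[:,:2]-[.6,-.035],axis=1)<.085)&(abs(X[:,2]-.09)<.006)
        q=X[n];print(c,"flange",len(q),q[:,2].mean().round(4),cv2.minAreaRect((q[:,:2]*1000).astype(np.float32)))
        for r in landmark_of(p,"thread0"): print(r["centre"],round(r["confidence"],2),world(p,r["centre"],.09).round(4))
    for r in landmark_of(p,"hole0"): print(c,"hole",np.round(r["centre"],1),round(r["confidence"],2),world(p,r["centre"],.2).round(4))
goto([.48,-.31,.2],168);o=get_obs();print(o["grip_width"],o["ft_force"],o["grasp_force"])
```

```text
top flange 1394 0.0897 ((612.7288208007812, -39.22385787963867), (111.66739654541016, 89.92974853515625), 6.26596736907959)
[312.1, 230.0] 0.94 [ 0.5581 -0.0189  0.09  ]
[320.9, 192.1] 0.85 [ 0.6503 -0.0402  0.09  ]
[338.0, 221.6] 0.84 [ 0.5783 -0.081   0.09  ]
top hole [457.4 282.7] 0.96 [ 0.4271 -0.335   0.2   ]
top hole [450.6 240.4] 0.94 [ 0.5198 -0.3231  0.2   ]
top hole [427.7 278.8] 0.91 [ 0.4356 -0.2706  0.2   ]
scene flange 1505 0.0899 ((613.2019653320312, -40.81294631958008), (112.63477325439453, 94.17102813720703), 6.7485032081604)
[275.7, 245.5] 0.72 [ 0.6538 -0.0322  0.09  ]
[301.7, 222.5] 0.64 [ 0.5737 -0.071   0.09  ]
[315.1, 238.4] 0.63 [ 0.5708 -0.0118  0.09  ]
[234.1, 204.9] 0.42 [ 0.6848 -0.2     0.09  ]
scene hole [278.5 130.7] 0.97 [ 0.5294 -0.2758  0.2   ]
scene hole [304.  117.9] 0.83 [ 0.4501 -0.3004  0.2   ]
scene hole [311.5 130. ] 0.72 [ 0.4595 -0.2414  0.2   ]
wrist hole [247.4 197.1] 0.93 [ 0.4258 -0.3313  0.2   ]
wrist hole [398.6 193.6] 0.55 [ 0.4354 -0.2792  0.2   ]
slide cm [-0.03  0.4  -0.58] spin 0.3 psi 168.3 pos [ 0.4789 -0.3138  0.1942] t 20.125 tilt [ 0.007  0.009 -1.   ]
0.014791131881331798 [ 0.1661113   0.12988959 -3.71893159] 58.85336637496948
```

View pics/s4.png

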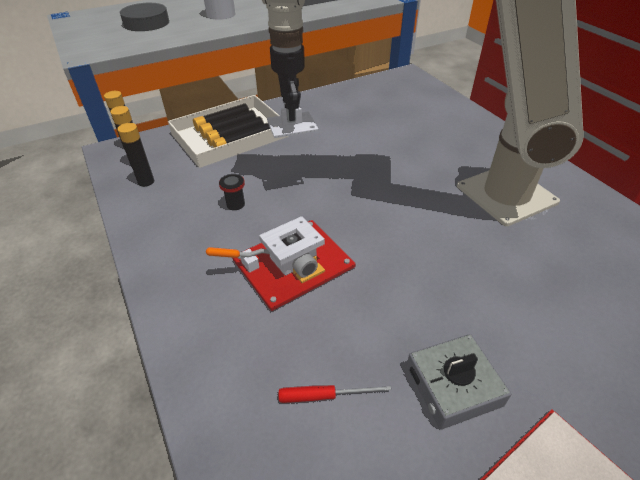

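The scene view shows the cover held by its lug at (295,125), with the fixture, bush and driver untouched. I'm now measuring the held cover relative to the TCP.

```bash
cat >> h.py <<'E'
def cloud(p):
    v,u=np.mgrid[:480,:640];z=p["range_z"];m=z>0;u,v,z=u[m],v[m],z[m]
    K=p["intrinsics"];Rm=cv2.Rodrigues(np.array(p["rvec"],float))[0];t=np.array(p["tvec"],float).ravel()
    return (np.stack([(u-K[0,2])/K[0,0]*z,(v-K[1,2])/K[1,1]*z,z],1)-t)@Rm
H=np.array([[-43,30],[-43,-30],[43,0]])/1000
def fit(P):  # best rigid fit of the three-hole pattern, points in any order
    import itertools;best=None
    for q in itertools.permutations(np.array(P)[:,:2]):
        q=np.array(q);c=q.mean(0);a=H-H.mean(0);b=q-c
        th=np.arctan2((a[:,0]*b[:,1]-a[:,1]*b[:,0]).sum(),(a*b).sum())
        M=np.array([[np.cos(th),-np.sin(th)],[np.sin(th),np.cos(th)]])
        e=np.abs(b-a@M.T).max()
        if best is None or e<best[0]: best=(e,c-M@H.mean(0),np.degrees(th))
    return "err %.4f org %s yaw %.1f"%(best[0],best[1].round(4),best[2])
E
python3 - <<'E'
from h import *
o=get_obs();zt=o["eef_pos"][2]-.0168+.006;print(zt,o["eef_pos"])
for c in("top","scene"):
    p=camera(c);X=cloud(p)
    q=X[(np.linalg.norm(X[:,:2]-[.48,-.31],axis=1)<.085)&(abs(X[:,2]-zt)<.008)]
    A=np.c_[q[:,:2],np.ones(len(q))];s=np.linalg.lstsq(A,q[:,2],rcond=None)[0]
    print(c,len(q),q[:,2].mean(),"slope",s[:2],cv2.minAreaRect((q[:,:2]*1000).astype(np.float32)))
    print("holes",fit([world(p,r["centre"],zt) for r in landmark_of(p,"hole0")[:3]]))
    print("threads",fit([world(p,r["centre"],.09) for r in landmark_of(p,"thread0")[:3]]))
E
```

```text
0.18338880447861353 [ 0.47890739 -0.31378599  0.1941888 ]
top 751 0.18376112392935479 slope [-0.00707493 -0.00162579] ((477.22003173828125, -300.7171325683594), (67.89981842041016, 111.16027069091797), 78.71267700195312)
holes err 0.0039 org [ 0.4729 -0.3142] yaw -10.5Traceback (most recent call last):
  File "<stdin>", line 9, in <module>
  File "h.py", line 32, in fit
    th=np.arctan2((a[:,0]*b[:,1]-a[:,1]*b[:,0]).sum(),(a*b).sum())
                   ~~~~~~^~~~~~~
ValueError: operands could not be broadcast together with shapes (3,) (2,)
```

Run:
```python
from h import *
def blob(p,uv,h):
    g=cv2.cvtColor(p["pixels"],cv2.COLOR_RGB2GRAY).astype(float)
    for _ in range(4):
        u,v=np.round(uv).astype(int);w=g[v-h:v+h+1,u-h:u+h+1]
        b=np.median(np.r_[w[0],w[-1],w[:,0],w[:,-1]]);k=np.clip(b-w-25,0,None)
        vv,uu=np.mgrid[v-h:v+h+1,u-h:u+h+1];uv=np.array([(k*uu).sum(),(k*vv).sum()])/max(k.sum(),1e-6)
    return uv
zt=.1836
for c in("top","scene"):
    p=camera(c)
    g={"top":[(319,190.5),(310.5,227),(335.5,224)],"scene":None}[c]
    if g is None:
        a=np.radians(6.4);M=np.array([[np.cos(a),-np.sin(a)],[np.sin(a),np.cos(a)]])
        g=proj(p,np.c_[H@M.T+[.612,-.041],[.09]*3])
    t=[blob(p,q,3) for q in g];print(c,"thr px",np.round(t,1).tolist(),fit([world(p,q,.09) for q in t]))
    X=cloud(p);q=X[(np.linalg.norm(X[:,:2]-[.612,-.04],axis=1)<.08)&(abs(X[:,2]-.09)<.006)]
    print("rect",cv2.minAreaRect((q[:,:2]*1000).astype(np.float32)))
    L=landmark_of(p,"hole0")[:3]
    hb=[blob(p,r["centre"],4) for r in L];print("hole",[np.round(r["centre"],1).tolist() for r in L],np.round(hb,1).tolist())
    if len(L)==3: print(fit([world(p,q,zt) for q in hb]))
    print([world(p,q,zt).round(4) for q in hb])
    if c=="top": save(p,"t5")
    else: save(p,"s5")
a=cv2.imread("pics/t5.png");b=cv2.imread("pics/s5.png")
cv2.imwrite("pics/c5.png",np.hstack([cv2.resize(a[170:310,290:490],(400,300),interpolation=3)*1,cv2.resize(a[170:250,290:360],(400,300),interpolation=3)]))
print(get_obs()["clock"])
```

```text
top thr px [[318.9, 190.3], [310.5, 226.8], [335.3, 224.2]] err 0.0001 org [ 0.6118 -0.0401] yaw 6.2
rect ((612.3815307617188, -39.3765983581543), (110.89376068115234, 90.08677673339844), 6.303615570068359)Traceback (most recent call last):
  File "<stdin>", line 20, in <module>
  File "<stdin>", line 6, in blob
IndexError: index 0 is out of bounds for axis 0 with size 0
```

```bash
cat >> h.py <<'E'
def blob(p,uv,h,thr=25,it=3):
    g=cv2.cvtColor(p["pixels"],cv2.COLOR_RGB2GRAY).astype(float);uv0=np.array(uv)
    for _ in range(it):
        u,v=np.round(uv).astype(int);w=g[v-h:v+h+1,u-h:u+h+1]
        k=np.clip(np.median(w)-w-thr,0,None)
        vv,uu=np.mgrid[v-h:v+h+1,u-h:u+h+1]
        if k.sum()<1: return uv0*np.nan
        uv=np.array([(k*uu).sum(),(k*vv).sum()])/k.sum()
    return uv
def pat(o,yaw,z):
    a=np.radians(yaw);M=np.array([[np.cos(a),-np.sin(a)],[np.sin(a),np.cos(a)]]);return np.c_[H@M.T+o,[z]*3]
E
python3 - <<'E'
from h import *
p=camera("top");save(p,"t5");g=proj(p,pat([.475,-.313],-11.5,.1836));print("pred",g.round(1).tolist())
for h in(4,5):
    b=[blob(p,q,h,15) for q in g];print(np.round(b,1).tolist())
    try: print(fit([world(p,q,.1836) for q in b]))
    except Exception as e: print(e)
p=camera("scene");g=proj(p,pat([.6118,-.0401],6.2,.09));b=[blob(p,q,3) for q in g];print("scene thr",g.round(1).tolist(),np.round(b,1).tolist(),fit([world(p,q,.09) for q in b]))
a=cv2.imread("pics/t5.png");cv2.imwrite("pics/c5.png",cv2.resize(a[225:305,400:500],(800,600),interpolation=3))
E
```

```text
pred [[428.2, 277.7], [455.0, 283.1], [448.2, 242.5]]
[[428.8, 277.4], [nan, nan], [449.1, 243.4]]
err nan org [nan nan] yaw nan
[[428.1, 278.4], [450.1, 278.4], [448.6, 244.1]]
err 0.0093 org [ 0.4767 -0.3099] yaw -12.9
scene thr [[316.5, 236.8], [301.6, 221.4], [274.8, 244.7]] [[319.3, 233.7], [303.9, 218.0], [274.1, 245.0]] err 0.0078 org [ 0.6058 -0.0438] yaw 8.7
```

View pics/c5.png

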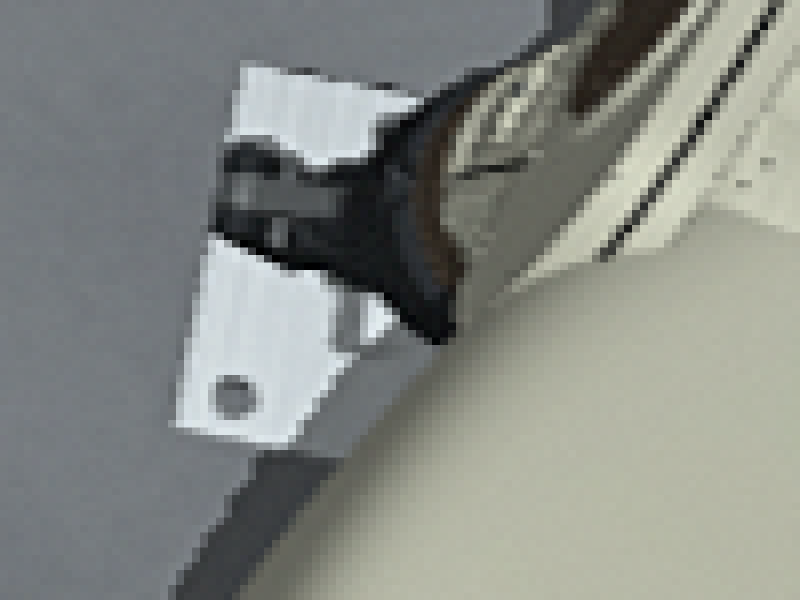

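The crop shows the cover held level with only hole0 visible, at (234,396), i.e. (428.8,277.4) in the image. That puts the cover centre about 3 mm behind the TCP along the lug. I'm carrying it over the fixture at height.

Emit:
arm_command([
  [-0.5,2,0],
  [-1.5,5.5,0],
  [-2.5,9.5,0],
  [-3.4,13,0],
  [-4,15,0],
], spin=[0,0,0,0,0])

```text
clock: 21.1
eef_pos: [0.5502, -0.1731, 0.1982]
tool_rot: [0.1, 0.995, 0.004, 0.005]
ft_force: [0.2, -0.4, -2.3]
grip_width: 0.015
grasp_force: 59.0
```

Emit:
arm_command([
  [-1,4,0],
  [-2,8,0],
  [-3,12,0],
  [-3.5,14,0],
  [-3.7,14.6,0],
], spin=[-4,-8,-12,-16,-17.9])

```text
clock: 21.72
eef_pos: [0.6155, -0.0387, 0.1993]
tool_rot: [-0.056, 0.998, 0.003, 0.005]
ft_force: [-0.8, -0.8, -2.9]
grip_width: 0.0152
grasp_force: 59.1
```

Run:
```python
from h import *
p=camera("top");save(p,"t6")
q=dict(p);q["pixels"]=cv2.imread("pics/top0.png")[:,:,::-1].copy()
g=proj(q,pat([.480,-.311],-11.5,.006));b=[blob(q,x,4,15) for x in g];print(g.round(1).tolist(),np.round(b,1).tolist(),"cover0",fit([world(q,x,.005) for x in b]))
goto([.6148,-.0398,.1218],186.2);o=get_obs();print(o["joint_pos"].round(3),o["grip_width"],o["grasp_force"])
```

```text
[[413.4, 279.6], [437.0, 284.3], [431.2, 248.5]] [[413.0, 281.1], [436.9, 285.4], [432.0, 247.6]] cover0 err 0.0038 org [ 0.4786 -0.3115] yaw -12.0
slide cm [ 0.18 -0.13  7.75] spin -359.8 psi -173.6 pos [ 0.6156 -0.0388  0.1993] t 21.775 tilt [ 0.011  0.006 -1.   ]
[-0.067  0.481  0.271  1.351  0.007 -0.178] 0.015010231346209223 59.07662630081177
```

Emit:
arm_command([
  [0.1,-0.1,1],
  [0.1,-0.1,2.5],
  [0.1,-0.1,4],
  [0.1,-0.1,5],
  [0.1,-0.1,5.5],
], spin=[0,0,0,0,0])

```text
clock: 22.4
eef_pos: [0.6142, -0.041, 0.1433]
tool_rot: [-0.054, 0.999, 0.003, 0.005]
ft_force: [0.6, -0.2, -3.4]
grip_width: 0.0153
grasp_force: 59.1
```

Emit:
arm_command([
  [0,0,0.5],
  [0,0,1],
  [0,0,1.5],
  [0,0,1.9],
  [0,0,1.9],
], spin=[0,0,0,0,0])

```text
clock: 23.02
eef_pos: [0.6147, -0.0406, 0.1251]
tool_rot: [-0.054, 0.999, 0.003, 0.005]
ft_force: [0.4, -0.1, -2.3]
grip_width: 0.0147
grasp_force: 59.0
```

Run:
```python
from h import *
goto([.6151,-.0398,.1218],186.2)
for c in("top","scene","wrist"):
    p=camera(c);save(p,c+"7");X=cloud(p)
    q=X[(np.linalg.norm(X[:,:2]-[.612,-.04],axis=1)<.085)&(abs(X[:,2]-.111)<.006)]
    if len(q)<50: print(c,len(q));continue
    s=np.linalg.lstsq(np.c_[q[:,:2],np.ones(len(q))],q[:,2],rcond=None)[0]
    print(c,len(q),q[:,2].mean().round(4),"slope",s[:2].round(3),cv2.minAreaRect((q[:,:2]*1000).astype(np.float32)))
    g=proj(p,pat([.6118,-.0401],6.2,.111))
    for r in landmark_of(p,"hole0")[:3]: print(np.round(r["centre"],1),round(r["confidence"],2),world(p,r["centre"],.111).round(4))
    print("pred",g.round(1).tolist(),pat([.6118,-.0401],6.2,.111).round(4).tolist())
```

```text
slide cm [-0.04  0.08  0.33] spin -360.0 psi -173.8 pos [ 0.6147 -0.0406  0.1251] t 23.025 tilt [ 0.01   0.006 -1.   ]
top 0
scene 1125 0.1146 slope [-0.002 -0.011] ((611.7344970703125, -42.11984634399414), (112.30927276611328, 94.65321350097656), 4.939729690551758)
[274.5 238.8] 0.88 [ 0.6551 -0.0314  0.111 ]
[298.5 215.1] 0.83 [ 0.5787 -0.0748  0.111 ]
[316.4 231.4] 0.63 [ 0.5683 -0.01    0.111 ]
pred [[316.3, 229.6], [301.2, 214.2], [273.9, 237.5]] [[0.5658, -0.0149, 0.111], [0.5723, -0.0746, 0.111], [0.6545, -0.0355, 0.111]]
wrist 30909 0.1152 slope [0.005 0.001] ((613.3456420898438, -41.77714157104492), (111.1950912475586, 90.53857421875), 6.163418292999268)
[250.6 195.9] 0.66 [ 0.5738 -0.0762  0.111 ]
[396.6 197.1] 0.59 [ 0.568  -0.0176  0.111 ]
pred [[403.9, 192.4], [255.0, 192.7], [329.0, 374.7]] [[0.5658, -0.0149, 0.111], [0.5723, -0.0746, 0.111], [0.6545, -0.0355, 0.111]]
```

Emit:
arm_command([
  [0,0.1,0.1],
  [0,0.1,0.3],
  [0,0.1,0.3],
  [0,0.1,0.3],
  [0,0.1,0.3],
], spin=[0,0,0,0,0])

```text
clock: 23.9
eef_pos: [0.615, -0.0397, 0.1226]
tool_rot: [-0.054, 0.999, 0.003, 0.005]
ft_force: [-0.3, 0.2, -2.6]
grip_width: 0.0154
grasp_force: 59.0
```

Emit:
arm_command([
  [0,0,0],
  [0,0,0],
  [0,0,0],
  [0,0,0],
  [0,0,0],
], spin=[0,0,0,0,0])

```text
clock: 24.52
eef_pos: [0.6149, -0.0397, 0.1225]
tool_rot: [-0.054, 0.999, 0.003, 0.005]
ft_force: [-1.3, -0.0, -2.4]
grip_width: 0.0149
grasp_force: 59.0
```

Run:
```python
from h import *
goto([.6151,-.0398,.1218],186.2)
for c in("scene","wrist"):
    p=camera(c);save(p,c+"8");X=cloud(p)
    q=X[(np.linalg.norm(X[:,:2]-[.612,-.04],axis=1)<.085)&(abs(X[:,2]-.111)<.006)]
    s=np.linalg.lstsq(np.c_[q[:,:2],np.ones(len(q))],q[:,2],rcond=None)[0]
    print(c,q[:,2].mean().round(4),s[:2].round(3),cv2.minAreaRect((q[:,:2]*1000).astype(np.float32)))
a=cv2.imread("pics/scene8.png");b=cv2.imread("pics/wrist8.png")
cv2.imwrite("pics/c8.png",np.hstack([cv2.resize(a[190:310,220:360],(400,343),interpolation=3),cv2.resize(b,(400,343))]))
print(get_obs()["clock"])
```

```text
slide cm [-0.01 -0.02  0.07] spin -360.0 psi -173.8 pos [ 0.6149 -0.0397  0.1225] t 24.525 tilt [ 0.011  0.006 -1.   ]
scene 0.112 [-0.001 -0.01 ] ((611.2692260742188, -40.86538314819336), (112.12541198730469, 93.68793487548828), 5.4565749168396)
wrist 0.112 [0.005 0.001] ((612.8643188476562, -40.76908493041992), (110.69366455078125, 90.77532196044922), 6.134535312652588)
24.625
```

View pics/c8.png

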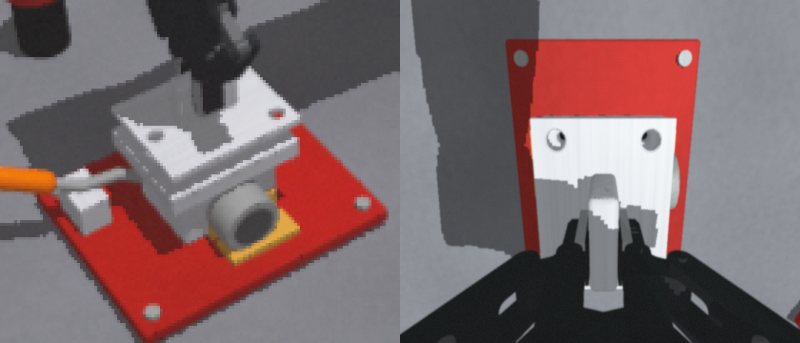

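The view shows the cover hovering level and parallel above the flange with a clear gap, edges aligned, holes at (555,138) and (650,140). The measured cover centre is within about 1–2 mm of the thread pattern. Handing in.

```bash
python3 -c "
from workcell import *
print(job_done())"
```

```text
the job is handed in; nothing more can be done
None
```

The job is handed in at about 25 s, with no verdict returned: by camera measurement the knob points at the long mark and the cover is held level about 16 mm above the flange, its holes roughly 1–2 mm off the threaded holes (limit 4 mm).

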